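Fit the earthing link to the bench supply with its output off

TASK

Earth the bench power unit's output: first pull its red knob straight out until it clicks (output off), then slide the forked copper link flat along the deck, under the caps of the black and the green post, until both posts sit at the bottom of its slots, and let go of it; last, push the red knob back fully home (output on). Never let the link touch the red post, and leave the solder spool, the mug and the roll of tape where they are.

Things in the scene. Friction and masses are not known exactly. Their poses are not given: they have to be found in the camera images.
- unit: Grey bench power unit (all sizes in mm): steel box 250 deep (x), 240 wide (y), its flat top (deck) 86 above the table; fixed. Origin on the table under the middle of its front edge; +x into the unit (its front looks to -x, roughly at the robot), +y to its left seen from the robot, z up. Two small black dials on the front at y = -82 and -28, 26 above the table, stick out 16.
- knob (a joint): Push-pull switch, value in m: 0 = pushed home (output on), 0.012 = pulled out to its detent (output off). It moves along the unit's x axis, out is the unit's -x. A spring detent holds it at either end: about 7 N to move it off an end, and past half way it snaps on to the other end by itself.
- knob_head (a point): (Sizes in mm) Middle of the knob's red round head, at unit y = +70, 46 above the table; moves with it. Head 36 diameter, 24 long along the unit's x (outer face 12 further to -x than this point), on a 14 stem. Pushed home, this point is 24 in front of the unit's front face, with a 12 gap behind the head; pulled out, 36. Free space: 28 below the head, 40 or more sideways.
- link: (Sizes in mm) Copper fork with upright yellow grip, about 110 g, flat on the table at the start. Origin on its underside, below the grip's middle. Plate 5 thick. Grip 22 (x) by 14 (y), top 40 above the underside. Two slots 12 wide at y = +19 and -19, open to its +x: rounded mouths at x = 45, bottoms at x = 26. Plate is 66 wide from x = 12 to 47, only 14 behind that. Fits with +x along the unit's +x.
- link_slot_left (a point): Point in the link's +y slot where the axis of a post lies when the post sits at the bottom of the slot: link frame x = 30, y = +19, on the underside.
- link_slot_right (a point): The same point in the -y slot: link frame x = 30, y = -19.
- post_black: (Sizes in mm) Black binding post (minus), the middle one of three on the deck, 38 apart in a row along the unit's y, 60 behind the front face; this one at unit y = -45. Brass stud 8 diameter; above it a fixed cap 20 diameter, underside 12 and top 30 above the deck. Origin on the stud's axis at deck height. Fixed.
- post_green: Green binding post (earth), same shape, at one end of the row: left or right of the black post.
- post_red: Red binding post (output plus), same shape, at the other end of the row. The link must not touch it.
- spool: Spool of solder, blue flanges 50 mm in diameter, 40 mm tall, standing on the table near the link; origin under its middle. Bystander.
- mug: Blue mug, 80 mm wide, 95 mm tall, left of the unit; origin under its middle. Bystander.
- tape: Roll of black tape, 84 mm in diameter, 19 mm tall, lying on the rear of the unit's deck; origin under its middle. Bystander.
Things that resemble listed ones, but are neither listed nor needed, are in the scene too. Several things look just like the link: the one meant starts farthest from the robot's base.

How it is judged:
By the outcome, as a careful person would: the job done as asked, in the order asked, and still so for the second after the job is handed in, with the robot touching nothing.
It also fails if it takes over 59 s, if anything falls off the work surface, if the arm or the gripper's body presses on something with over 40 N, if the wrist force passes 120 N, or if a joint passes its speed limit or range.

ROBOT

A 6-joint arm with a two-finger parallel gripper is mounted at the origin on the work surface. World frame = base frame: x ahead of the robot, y to its left, z up, the work surface at z = 0. Lengths are in mm, angles in rad, forces in N, time in s.
With the tool pointing down it reaches from about 350 to 875 mm from the base axis. Payload 4.2 kg.
Tool frame: the origin (TCP) lies midway between the tips of the shut fingers; the grasp point (between the pads) lies 19 mm behind it (arm.tcp_to_grasp is the distance from the TCP to the grasp point, in mm); z points along the fingers, y is the line along which they close (so a half turn about z gives the same grasp; the last joint's range is limited). The gripper opens to 85 mm and grips with 20 to 120 N. Pads are 22 mm wide; open, the fingers measure 114 mm over their backs; the gripper's body (76 mm by 85 mm) begins 54 mm behind the grasp point. The pads swing forward as they close: fully open they stand 13 mm farther back than shut.
Start: joints at [-0.848, 0.385, 0.008, 0, -1.194, -0.259], TCP at [279.605, -558.946, 231.312] pointing down, gripper open.
Joint ranges: [-3.14, 3.14], [-1.21, 2.06], [-1.07, 1.41], [-3.16, 2.05], [-2.99, -0.16], [-3.1, 3.1]. Speed limits (rad/s): [2.79, 2.79, 3.14, 3.14, 3.14, 3.14].

INTERFACE

Orientations are given as a unit quaternion [x, y, z, w].
In Python, from bench import arm, imaging, job, models gives the robot as it stands.
- The arm moves only by the tool arm_command, never from a script. Its argument "rows" is a list of rows, each an object with "grip": the opening, from 0 (shut) to 1 (fully open); "linear": the shift along the tool's x, y, z in mm, a list of three; "rot": the turn, a rotation vector about the tool's x, y, z in rad, a list of three. In form: [{"grip": grip, "linear": [tx, ty, tz], "rot": [rx, ry, rz]}, ...]. A call has 1 to 10 rows; each row is the pose to reach, as a shift and turn from the pose commanded when the call began, along the tool's axes at that moment; what a row does not reach only later rows make up. A row lasts 1/8 s, in which the tool goes at most 62.5 mm and 10.7 degrees, less where a joint would pass 70% of its speed; a pose out of reach is approached as far as the arm can. A call with a gripper value outside its range is refused whole. The fingers move at their own pace and stop on an object; the grip force is fixed at half the most. Time passes only in rows, so rows that repeat a pose let the fingers close. It gives the time, the measured TCP pose, the force, the opening and the grip force at its end, in the units of the state.
- arm.read_state(): the state, without advancing time (a new reading comes with each control period).
- imaging.get_image(name): name is "side" or "top" or "wrist"; returns a dict with "frame" (420x560x3 uint8, red, green, blue), "fx", "fy", "cx", "cy" (pixels), "k1" (the pictures are not rectified: a ray, as slopes to the right and down, at radius r is drawn at 1 + k1 r^2 times it, then the intrinsics apply), "extrinsics" (4x4, takes a point from world to camera coordinates); the wrist camera has in their place "T_tool_cam" (4x4, takes a point from camera to tool coordinates, whose origin is the TCP and whose axes are the flange's). Camera axes: x right, y down, z forward; pixel columns grow to the right and rows downward; lengths in mm; the calibration is good to about 2 mm. A picture is of the moment at which its call begins: read the wrist's pose just before it. There is no depth.
- job.job_done(): hands the job in; it is judged then, once.
Trained networks look in a picture, given as the dict that the camera call returned (one of the last four; its "shot" number tells which), for a name from the list of things; names that differ only in an ending like _2 or _b are one class to them, and where a whole thing is asked for, a point or a joint stands for the part that bears it (a point fixed in the world has none). Each returns a list of dicts, best first, with "score" (0 to 1); they miss things now and then, are a little off and sometimes report something else, mostly with a low value. They report only what shows in the picture. A call takes as long as a camera call. They do not tell look-alikes from the thing itself.
- models.spot_in(picture, query): "rect" ([left, top, right, bottom] in pixels, round what is visible of it).
- models.tip_of(picture, query): "pixel" ([column, row] in pixels: a listed point, or the origin of a listed thing).
The state is a dict: "clock": time; "joints": joint angles; "joint_vel": joint speeds; "joint_efforts": joint torques, N m; "position": TCP position; "ee_rot": TCP orientation; "contact_force": force on the tool from outside, world axes, zero at the start; "wrist_torque": the same for the moment, N m; "gripper_width": finger opening in mm; "grasp_force": force on a finger pad.
Only numpy, scipy, OpenCV 4.12 (cv2) and the standard library are available. Lean on these libraries where they do the work, as an engineer would, in place of code of your own. Each camera call takes 0.05 s, during which the arm holds its last target. There are 200 camera calls.

## Working session

There is one attempt and no reset: what is moved stays moved. The work goes in short steps, Python scripts to look and compute and a tool call to move; the robot and the scene stay as the last step left them, time stands still between calls to the robot, and variables do not carry over. Pictures are saved under pics/ and viewed, at most 10 in all, crops included, and the job is handed in when it is done.

Besides the shell and the picture viewer there is one more tool, called after "Call:" as a command line: name --argument value ..., lists and objects as JSON in quotes. arm_command: Moves the arm, as the interface text tells. Its arguments: {"type":"object","properties":{"rows":{"type":"array"}},"required":["rows"]}

```bash
mkdir -p pics; cat > h.py <<'E'
import numpy as np, cv2
from bench import arm, imaging, job, models
from scipy.spatial.transform import Rotation as R
def save(n,p): cv2.imwrite(f'pics/{n}.png',p['frame'][:,:,::-1])
def toolT():
    s=arm.read_state();T=np.eye(4);T[:3,:3]=R.from_quat(s['ee_rot']).as_matrix();T[:3,3]=s['position'];return T
def ext(p,T=None):
    return np.array(p['extrinsics']) if 'extrinsics' in p else np.linalg.inv(T@np.array(p['T_tool_cam']))
def ray(p,px,T=None):
    d=np.array([(px[0]-p['cx'])/p['fx'],(px[1]-p['cy'])/p['fy']]);u=d.copy()
    for _ in range(20): u=d/(1+p['k1']*(u@u))
    E=np.linalg.inv(ext(p,T));return E[:3,3],E[:3,:3]@np.r_[u,1]
def onz(p,px,z,T=None):
    o,d=ray(p,px,T);return o+d*(z-o[2])/d[2]
def proj(p,X,T=None):
    c=ext(p,T)@np.r_[X,1];u=c[:2]/c[2];u=u*(1+p['k1']*(u@u));return np.array([u[0]*p['fx']+p['cx'],u[1]*p['fy']+p['cy']])
def tri(*rs):
    A=0;b=0
    for o,d in rs:
        d=d/np.linalg.norm(d);P=np.eye(3)-np.outer(d,d);A=A+P;b=b+P@o
    return np.linalg.solve(A,b)
E
cat > a.py <<'E'
from h import *
np.set_printoptions(precision=1,suppress=True)
s=arm.read_state();print(s['clock'],s['position'],s['ee_rot'],arm.tcp_to_grasp)
P={}
for c in('side','top'):
    p=P[c]=imaging.get_image(c);save(c+'0',p)
    E=np.linalg.inv(ext(p));print(c,E[:3,3],E[:3,2],p['fx'])
    for q,z in dict(unit=0,knob_head=46,link=0,link_slot_left=0,link_slot_right=0,post_black=86,post_green=86,post_red=86,spool=0,mug=0,tape=86).items():
        for r in models.tip_of(p,q)[:4]:
            print(q,round(r['score'],2),np.array(r['pixel']),onz(p,r['pixel'],z)[:2])
E
python3 a.py
```

```text
0.0 [ 279.3 -558.5  230.2] [-0.2  1.   0.  -0. ] 18.700000000000003
side [-67.8 882.8 694.8] [ 0.5 -0.7 -0.5] 524.7537094845288
unit 0.74 [273.1 254.9] [535.7  87.7]
knob_head 0.55 [263.8 258.8] [502.5 164.1]
knob_head 0.51 [341.5 189.7] [ 536.8 -213. ]
link 0.8 [345.9 217.3] [ 490.3 -164.4]
link 0.8 [417.4 209.1] [ 359.5 -322.6]
link 0.75 [343.6 188.8] [ 577.8 -299.3]
link 0.65 [381.1 242.3] [ 362.  -114.9]
link_slot_left 0.79 [423.5 203.8] [ 358.4 -361. ]
link_slot_left 0.72 [355.3 213. ] [ 482.  -199.2]
link_slot_left 0.6 [326.8 189. ] [ 615.  -267.9]
link_slot_left 0.55 [367.6 240.5] [ 391.9 -101.6]
link_slot_right 0.91 [360.1 219.4] [ 455.7 -178.1]
link_slot_right 0.66 [432.9 210.5] [ 322.9 -342. ]
link_slot_right 0.62 [367.2 236.8] [ 400.7 -115.7]
link_slot_right 0.51 [331.6 180.9] [ 631.7 -320.5]
post_black 0.69 [268.2 207. ] [589.4  37.8]
post_green 0.69 [257.  212.8] [593.  75.]
post_green 0.59 [206.9 206.4] [703.7 124.7]
post_red 0.55 [275.5 200.6] [594.8   2.5]
spool 0.69 [381.8 201.9] [ 454.6 -298.2]
spool 0.2 [341.5 186.6] [ 589.7 -307.3]
mug 0.9 [197.  292.6] [576.8 293
[... 413 characters left out ...]
9] [384.7 -82.1]
link_slot_left 0.83 [394.1 190.2] [ 594.2 -278.2]
link_slot_left 0.65 [364.5 232.7] [ 484.8 -196.3]
link_slot_left 0.54 [425.1 285.6] [ 346.5 -348.7]
link_slot_right 0.84 [332.8 260.2] [ 416.2 -113.1]
link_slot_right 0.7 [352.4 244.4] [ 455.4 -164.2]
link_slot_right 0.65 [420.1 292.8] [ 328.6 -334.9]
link_slot_right 0.63 [406.3 177.4] [ 627.8 -312.4]
post_black 0.54 [272.6 187.3] [589.8  35.7]
post_green 0.68 [251.4 216.1] [521.1  86.9]
post_green 0.44 [254.3 188.1] [588.5  79.6]
post_red 0.47 [395.2 186.5] [ 588.1 -260. ]
post_red 0.45 [285. 187.] [590.1   6.1]
spool 0.6 [406.9 242.7] [ 457.2 -305.5]
mug 0.66 [176.1 200.9] [574.  287.4]
tape 0.64 [233.9 137.4] [714.9 128.8]
```

View pics/side0.png

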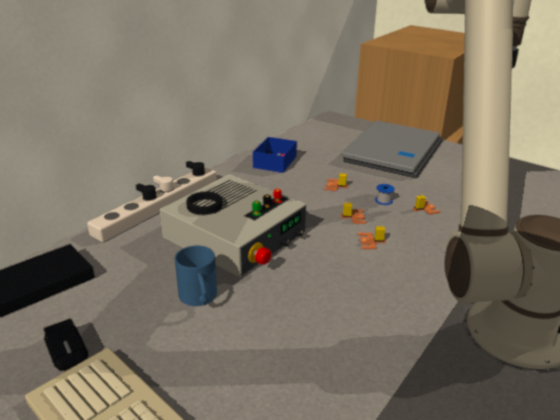

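View pics/top0.png

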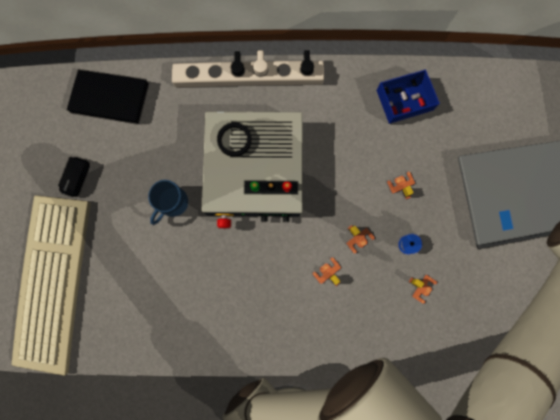

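Candidates for the link, top picture: (402,183), (360,238), (327,271), (424,288), at base distances of about 660, 518, 379 and 481 mm. I choose (402,183), the farthest. The green post is left of black (254,187 top) and the red one is right of it (287,187).

```bash
cat >> h.py <<'E'
def goal(pos,yaw):
    """target TCP pos, yaw (rad) of link/unit x axis (tool x parallel either way) -> print shift, turn"""
    T=toolT();best=None
    for k in(0,np.pi):
        a=yaw+k;c,s=np.cos(a),np.sin(a);G=np.array([[c,s,0],[s,-c,0],[0,0,-1]])
        rv=R.from_matrix(T[:3,:3].T@G).as_rotvec()
        if best is None or abs(rv).sum()<abs(best).sum(): best=rv
    print('linear',np.round(T[:3,:3].T@(np.array(pos)-T[:3,3]),1),'rot',np.round(best,3),'j6',arm.read_state()['joints'][5])
E
python3 - <<'E'
from h import *
np.set_printoptions(precision=3,suppress=True)
T=toolT();print(T);w=imaging.get_image('wrist');print(np.array(w['T_tool_cam']),w['fx'])
goal([540,-300,260],0.7)
E
```

```text
[[  -0.894   -0.447    0.     279.605]
 [  -0.447    0.894    0.    -558.931]
 [  -0.      -0.      -1.     231.313]
 [   0.       0.       0.       1.   ]]
[[  -0.      -0.96    -0.279   72.629]
 [   1.      -0.       0.      -0.397]
 [  -0.      -0.279    0.96  -142.665]
 [   0.       0.       0.       1.   ]] 291.6949385964538
linear [-348.7  115.1  -28.7] rot [-0.    -0.    -0.236] j6 -0.2586020412185267
```

Call:
arm_command --rows '[{"grip": 1, "linear": [-349, 115, -20], "rot": [0, 0, -0.236]}, {"grip": 1, "linear": [-349, 115, -20], "rot": [0, 0, -0.236]}, {"grip": 1, "linear": [-349, 115, -20], "rot": [0, 0, -0.236]}, {"grip": 1, "linear": [-349, 115, -20], "rot": [0, 0, -0.236]}, {"grip": 1, "linear": [-349, 115, -20], "rot": [0, 0, -0.236]}, {"grip": 1, "linear": [-349, 115, -20], "rot": [0, 0, -0.236]}, {"grip": 1, "linear": [-349, 115, -20], "rot": [0, 0, -0.236]}, {"grip": 1, "linear": [-349, 115, -20], "rot": [0, 0, -0.236]}]'

```text
clock: 2.25
position: [540.1, -299.8, 251.1]
ee_rot: [-0.343, 0.939, 0.0, -0.0]
contact_force: [0.0, 0.1, -0.5]
gripper_width: 85.5
grasp_force: 0.0
```

```bash
cat > look.py <<'E'
from h import *
import sys
np.set_printoptions(precision=1,suppress=True)
T=toolT();print(T[:3,3],arm.read_state()['clock'])
p=imaging.get_image('wrist');save(sys.argv[1],p)
for a in sys.argv[2:]:
    q,z=a.split('=')
    for r in models.tip_of(p,q)[:3]:
        print(q,round(r['score'],2),np.array(r['pixel']),onz(p,r['pixel'],float(z),T)[:2])
E
python3 look.py w1 link=0 link_slot_left=0 link_slot_right=0; python3 -c "
from h import *
goal([500,95,260],0)"
```

```text
[ 540.1 -299.8  251.1] 2.25
link 0.79 [379.5 210.2] [ 484.4 -168.2]
link 0.59 [366.4  56.4] [ 355.5 -320.8]
link 0.57 [465.7 169.8] [ 367.4 -118.5]
link_slot_left 0.95 [267.  226.1] [ 604.8 -274.5]
link_slot_left 0.7 [350.2  27.3] [ 345.2 -358. ]
link_slot_left 0.66 [474.9 190.7] [378.  -85.9]
link_slot_right 0.74 [451.  192.1] [ 401.2 -110.2]
link_slot_right 0.73 [394.4 193. ] [ 453.4 -170.1]
link_slot_right 0.59 [238.4 217.9] [ 621.4 -313.3]
linear [-224.3  328.7   -8.6] rot [-0.    -0.     0.698] j6 -0.6256120971240542
```

View pics/w1.png

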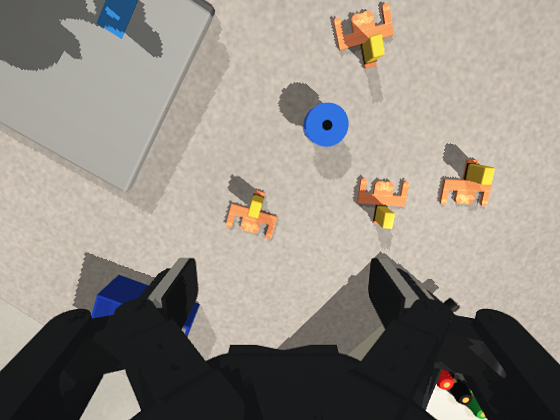

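Picture w1: the chosen link is at (252,215) with its grip at (257,205). The three look-alikes sit at (383,195), (467,188) and (365,35), all nearer the base. The choice is confirmed. Next I look at the unit.

```bash
python3 -c "
from h import *
goal([600,75,290],0)"
```

```text
linear [-288.1  249.1  -38.6] rot [-0.    -0.     0.698] j6 -0.6256120971240542
```

Call:
arm_command --rows '[{"grip": 1, "linear": [-288, 249, -39], "rot": [0, 0, 0.7]}, {"grip": 1, "linear": [-288, 249, -39], "rot": [0, 0, 0.7]}, {"grip": 1, "linear": [-288, 249, -39], "rot": [0, 0, 0.7]}, {"grip": 1, "linear": [-288, 249, -39], "rot": [0, 0, 0.7]}, {"grip": 1, "linear": [-288, 249, -39], "rot": [0, 0, 0.7]}, {"grip": 1, "linear": [-288, 249, -39], "rot": [0, 0, 0.7]}, {"grip": 1, "linear": [-288, 249, -39], "rot": [0, 0, 0.7]}, {"grip": 1, "linear": [-288, 249, -39], "rot": [0, 0, 0.7]}]'

```text
clock: 3.45
position: [600.3, 76.4, 290.2]
ee_rot: [-0.0, 1.0, -0.0, -0.0]
contact_force: [0.5, 0.4, 0.2]
gripper_width: 85.3
grasp_force: 0.0
```

```bash
python3 look.py w2 unit=0 knob_head=46 post_black=86 post_green=86 post_red=86
```

```text
[600.3  76.4 290.2] 3.45
unit 0.84 [287.6 127.8] [531.3  82.1]
unit 0.7 [ 51.5 178.3] [ 603.9 -276.5]
knob_head 0.96 [348.4 106.4] [504.8 157.7]
post_black 0.71 [254.  177.8] [588.6  40.7]
post_green 0.79 [283.1 176.3] [586.8  75.6]
post_red 0.86 [221.8 174.6] [584.7   2.2]
post_red 0.55 [ 6.7 67.1] [ 463.7 -231.6]
post_red 0.52 [ 29.9 164.4] [ 571.8 -229.8]
```

View pics/w2.png

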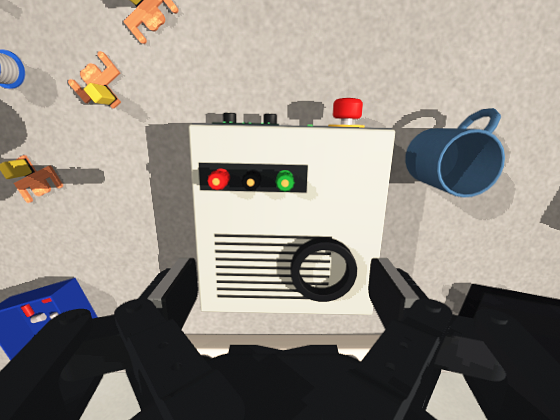

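Picture w2: red/black/green posts at (219,179), (251,181), (286,180); knob head (348,106) in front of the face; deck front corners (190,125), (394,129).

```bash
cat > fit.py <<'E'
from h import *
from scipy.optimize import least_squares
import sys
np.set_printoptions(precision=2,suppress=True)
T=toolT();p=imaging.get_image('wrist');f=p['frame'].astype(int);r,g,b=f[...,0],f[...,1],f[...,2]
def cen(m,box):
    k=np.zeros(m.shape,bool);k[box[1]:box[3],box[0]:box[2]]=1;v,u=np.nonzero(m&k);print('n',len(u),u.min(),u.max(),v.min(),v.max());return np.array([(u.min()+u.max())/2,(v.min()+v.max())/2])
def circle(X):  # bbox centre of cap projected
    pts=[proj(p,X+np.array([10*np.cos(t),10*np.sin(t),z]),T) for z in(12,30) for t in np.linspace(0,6.28,24)]
    pts=np.array(pts);return (pts.min(0)+pts.max(0))/2
red=(r>110)&(g<70)&(b<70);gr=(g>90)&(r<80)&(b<90)
cr=cen(red,(195,155,240,200));cg=cen(gr,(265,155,305,200))
# deck edges: subpixel by threshold along rows/columns
L=f.min(2);front=[]
m=(L>150)&(abs(r-b)<45)
m=cv2.morphologyEx(m.astype(np.uint8),cv2.MORPH_OPEN,np.ones((5,5)))
n,lab,st,_=cv2.connectedComponentsWithStats(m);i=lab[225,260];k=lab==i
print('deck',st[i])
F=[(u,np.nonzero(k[:,u])[0].min()-.5) for u in range(205,385,12)]
Lf=[(np.nonzero(k[v])[0].min()-.5,v) for v in range(140,255,10)];Rt=[(np.nonzero(k[v])[0].max()+.5,v) for v in range(140,255,10)]
def res(x):
    c,s=np.cos(x[2]),np.sin(x[2]);W=lambda X:np.array([x[0]+c*X[0]-s*X[1],x[1]+s*X[0]+c*X[1],X[2]]);e=[]
    e+=list(circle(W((60,-83,86)))-cr)+list(circle(W((60,-7,86)))-cg)
    inv=lambda q:np.array([[c,s],[-s,c]])@(onz(p,q,86,T)[:2]-x[:2])
    e+=[.3*inv(q)[0] for q in F]+[.3*(inv(q)[1]-120) for q in Lf]+[.3*(inv(q)[1]+120) for q in Rt]
    return np.array(e)
o=least_squares(res,[531,84,0],x_scale=[1,1,.01],loss='soft_l1');x=o.x
print('unit',x[:2],x[2]);e=res(x);print('caps',e[:4],'front',e[4:19]/.3,'L',e[19:31]/.3,'R',e[31:]/.3)
c,s=np.cos(x[2]),np.sin(x[2])
for nm,q in dict(knob=(-24,70,46),black=(60,-45,86),green=(60,-7,86)).items():
    X=np.array([x[0]+c*q[0]-s*q[1],x[1]+s*q[0]+c*q[1],q[2]]);print(nm,X,proj(p,X,T))
E
python3 fit.py
```

```text
n 296 210 230 169 189
n 241 278 296 170 191
deck [     0      0    560    334 131513]
unit [598.62 121.62] 1.9442440368477283
caps [175.41  56.11  90.58  -3.98] front [-47.59 -36.03 -24.48 -12.93  -1.39  10.16  21.7   33.26  44.81  56.38
  67.96  79.55  91.16 102.79 114.44] L [ 60.68  56.01  39.08  -3.32 -15.69  -2.29   9.38   1.45  -9.6  -20.87
 -32.38 -44.13] R [ 69.65  57.71  45.54  33.14  20.5    8.54  -1.74 -12.21 -23.38 -46.72
 -61.04 -75.68]
knob [542.2   73.74  46.  ] [283.   136.92]
black [618.63 193.9   86.  ] [380.67 201.9 ]
green [583.25 180.04  86.  ] [371.81 173.34]
```

```bash
sed -i 's/m=(L>150)&(abs(r-b)<45)/print(f[225,260],f[60,250],f[100,250]);m=L>(f[225,260].min()+f[60,250].min())\/2/' fit.py; python3 fit.py
```

```text
n 302 209 230 169 190
n 236 278 295 170 190
[243 239 226] [203 193 181] [211 200 187]
deck [  192   126   204   188 21454]
unit [529.62  87.04] -0.0351465518652165
caps [-0.3   0.28  0.25  1.94] front [ 1.67  1.26  1.95  1.53  1.1   0.66  1.32  0.87  0.41  1.05  0.57  0.09
 -0.4   0.21 -0.29] L [-238.9  -238.31 -237.71  -99.88 -100.38 -238.34 -237.75 -237.15 -237.8
 -237.2  -236.6  -237.28] R [238.2  237.41 237.8  238.2  238.62 239.06 238.27 238.72 239.19 239.68
 238.9  239.41]
knob [508.1  157.84  46.  ] [349.53 109.02]
black [588.    39.95  86.  ] [254.8  177.44]
green [589.34  77.93  86.  ] [286.43 178.46]
```

```bash
sed -i 's/\[1\]-120) for q in Lf/[1]-120) for q in Rt/;s/\[1\]+120) for q in Rt/[1]+120) for q in Lf/' fit.py; python3 fit.py
```

```text
n 300 209 230 169 190
n 233 278 295 170 190
[243 240 226] [203 193 181] [209 198 185]
deck [  192   126   204   188 21457]
unit [529.38  86.91] -0.02758642924094911
caps [-0.21  0.59  0.34  1.77] front [1.18 0.87 1.66 1.34 1.   0.66 1.42 1.07 0.71 0.34 1.07 0.68 0.29 1.
 0.6 ] L [-2.7  -2.41 -2.1  -1.78 -2.66 -2.33 -1.98 -1.61 -1.24 -2.12 -1.73 -1.32] R [  1.3    1.81   1.13 138.92 139.52   1.43   1.94   2.45   1.7    2.2
   1.43   1.93]
knob [507.32 157.54  46.  ] [349.18 108.38]
black [588.12  40.27  86.  ] [254.88 177.5 ]
green [589.17  78.25  86.  ] [286.51 178.3 ]
```

```bash
python3 -c "
from h import *
goal([506,157.5,130],-.028)
goal([506,157.5,28],-.028)"
```

```text
linear [ 94.3  82.2 160.4] rot [0.    0.    0.027] j6 -1.9641640537958918
linear [ 94.3  82.2 262.4] rot [0.    0.    0.027] j6 -1.9641640537958918
```

Call:
arm_command --rows '[{"grip": 1, "linear": [94, 82, 150], "rot": [0, 0, 0.027]}, {"grip": 1, "linear": [94, 82, 150], "rot": [0, 0, 0.027]}, {"grip": 1, "linear": [94, 82, 150], "rot": [0, 0, 0.027]}, {"grip": 1, "linear": [94, 82, 150], "rot": [0, 0, 0.027]}, {"grip": 1, "linear": [94, 82, 200], "rot": [0, 0, 0.027]}, {"grip": 1, "linear": [94, 82, 240], "rot": [0, 0, 0.027]}, {"grip": 1, "linear": [94, 82, 262], "rot": [0, 0, 0.027]}, {"grip": 1, "linear": [94, 82, 262], "rot": [0, 0, 0.027]}]'

```text
clock: 4.9
position: [506.7, 157.5, 27.6]
ee_rot: [0.014, 1.0, -0.001, -0.001]
contact_force: [-0.5, -0.8, 0.6]
gripper_width: 85.5
grasp_force: 0.0
```

```bash
python3 look.py w3 knob_head=46
```

```text
[506.7 157.5  27.6] 4.9
knob_head 0.76 [281.2 282.8] [506.9 155.6]
```

View pics/w3.png

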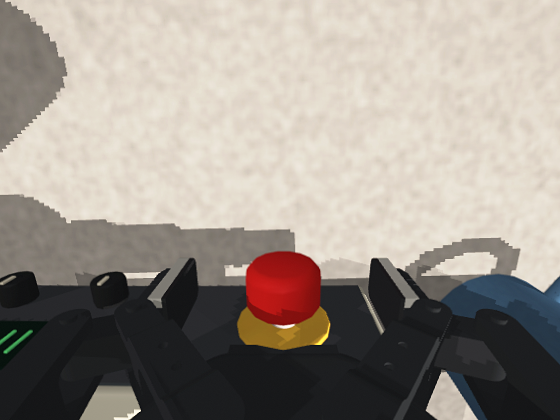

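Picture w3: knob head (283,287) sits between the open pads (170,285) and (395,285). Closing.

Call:
arm_command --rows '[{"grip": 0.3, "linear": [0, 0, 0], "rot": [0, 0, 0]}, {"grip": 0.3, "linear": [0, 0, 0], "rot": [0, 0, 0]}, {"grip": 0.2, "linear": [0, 0, 0], "rot": [0, 0, 0]}, {"grip": 0.2, "linear": [0, 0, 0], "rot": [0, 0, 0]}, {"grip": 0.2, "linear": [0, 0, 0], "rot": [0, 0, 0]}, {"grip": 0.2, "linear": [0, 0, 0], "rot": [0, 0, 0]}]'

```text
clock: 5.75
position: [506.5, 157.6, 29.4]
ee_rot: [0.013, 1.0, -0.0, 0.0]
contact_force: [-0.4, -2.5, 5.1]
gripper_width: 33.7
grasp_force: 59.2
```

Call:
arm_command --rows '[{"grip": 0.2, "linear": [3, 0, 0], "rot": [0, 0, 0]}, {"grip": 0.2, "linear": [6, 0, 0], "rot": [0, 0, 0]}, {"grip": 0.2, "linear": [9, 0, 0], "rot": [0, 0, 0]}, {"grip": 0.2, "linear": [12, 0, 0], "rot": [0, 0, 0]}, {"grip": 0.2, "linear": [13, 0, 0], "rot": [0, 0, 0]}, {"grip": 0.2, "linear": [13, 0, 0], "rot": [0, 0, 0]}]'

```text
clock: 6.5
position: [494.4, 157.9, 29.4]
ee_rot: [0.013, 1.0, -0.0, 0.001]
contact_force: [2.9, -4.9, 3.7]
gripper_width: 33.7
grasp_force: 59.7
```

Call:
arm_command --rows '[{"grip": 1, "linear": [12, 0, 0], "rot": [0, 0, 0]}, {"grip": 1, "linear": [12, 0, 0], "rot": [0, 0, 0]}, {"grip": 1, "linear": [12, 0, 0], "rot": [0, 0, 0]}, {"grip": 1, "linear": [12, 0, 0], "rot": [0, 0, 0]}, {"grip": 1, "linear": [12, 0, -60], "rot": [0, 0, 0]}, {"grip": 1, "linear": [12, 0, -120], "rot": [0, 0, 0]}, {"grip": 1, "linear": [12, 0, -180], "rot": [0, 0, 0]}, {"grip": 1, "linear": [12, 0, -200], "rot": [0, 0, 0]}]'

```text
clock: 7.5
position: [482.9, 159.6, 232.9]
ee_rot: [0.013, 1.0, 0.002, 0.004]
contact_force: [-0.3, 0.3, -0.8]
gripper_width: 85.3
grasp_force: 0.0
```

```bash
python3 look.py w4 knob_head=46; python3 -c "
from h import *
goal([640,-290,200],0.45)"
```

```text
[482.9 159.6 232.9] 7.5
knob_head 0.87 [278.8 198.3] [493.6 154.3]
linear [-169.3 -445.2   30.5] rot [ 0.002  0.006 -0.477] j6 -2.2373017950484195
```

Call:
arm_command --rows '[{"grip": 1, "linear": [-169, -445, 30], "rot": [0, 0, -0.48]}, {"grip": 1, "linear": [-169, -445, 30], "rot": [0, 0, -0.48]}, {"grip": 1, "linear": [-169, -445, 30], "rot": [0, 0, -0.48]}, {"grip": 1, "linear": [-169, -445, 30], "rot": [0, 0, -0.48]}, {"grip": 1, "linear": [-169, -445, 30], "rot": [0, 0, -0.48]}, {"grip": 1, "linear": [-169, -445, 30], "rot": [0, 0, -0.48]}, {"grip": 1, "linear": [-169, -445, 30], "rot": [0, 0, -0.48]}, {"grip": 1, "linear": [-169, -445, 30], "rot": [0, 0, -0.48]}, {"grip": 1, "linear": [-169, -445, 30], "rot": [0, 0, -0.48]}]'

```text
clock: 8.72
position: [637.2, -294.0, 193.3]
ee_rot: [-0.222, 0.975, 0.001, -0.003]
contact_force: [-0.3, 0.0, -0.5]
gripper_width: 85.6
grasp_force: 0.0
```

```bash
python3 look.py w5 link=0 link_slot_left=0 link_slot_right=0
```

```text
[ 637.2 -294.   193.3] 8.725
link 0.92 [545.4  33.5] [ 365.5 -117.5]
link 0.69 [443.9 117.1] [ 484.7 -168.1]
link 0.68 [348.5  23.2] [ 450.4 -308.5]
link_slot_left 0.95 [307.1 172.1] [ 605.5 -277.5]
link_slot_left 0.69 [426.7  93.7] [ 472.6 -198.8]
link_slot_right 0.96 [272.7 169.5] [ 620.  -314.7]
link_slot_right 0.94 [530.1  69.2] [ 401.1 -110.7]
link_slot_right 0.69 [459.8  86.7] [ 450.4 -170.1]
```

View pics/w5.png

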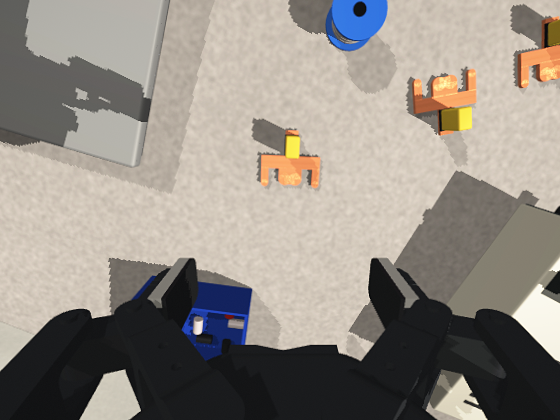

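```bash
cat > linkfit.py <<'E'
from h import *
from scipy.optimize import minimize
import sys
np.set_printoptions(precision=2,suppress=True)
def sil(p,T,x,z,S=4):
    c,s=np.cos(x[2]),np.sin(x[2]);m=np.zeros((420*2,560*2),np.uint8)
    def W(pts,h): return np.array([proj(p,np.array([x[0]+c*a-s*b,x[1]+s*a+c*b,z+h]),T) for a,b in pts])
    def fill(q,v): cv2.fillPoly(m,[np.round((q*2+.5)*16).astype(np.int32)],v,shift=4)
    pl=[(12,-33),(47,-33),(47,-25),(30,-25),(26,-22),(26,-16),(30,-13),(47,-13),(47,13),(30,13),(26,16),(26,22),(30,25),(47,25),(47,33),(12,33)]
    for h in(0,2.5,5): fill(W(pl,h),1); fill(W([(-11,-7),(14,-7),(14,7),(-11,7)],h),1)
    g=[(-11,-7),(11,-7),(11,7),(-11,7)]
    fill(cv2.convexHull(np.r_[W(g,5),W(g,40)].astype(np.float32))[:,0],1)
    return m
def fitlink(p,T,x0,z):
    hsv=cv2.cvtColor(p['frame'],cv2.COLOR_RGB2HSV);obs=cv2.inRange(hsv,(5,110,90),(35,255,255))
    a=np.array(x0,float);c=proj(p,np.array([a[0]+20*np.cos(a[2]),a[1]+20*np.sin(a[2]),z+5]),T)
    box=np.zeros_like(obs);cv2.circle(box,tuple(int(v) for v in c),60,255,-1);obs=cv2.resize(obs&box,None,fx=2,fy=2,interpolation=cv2.INTER_NEAREST)>0
    f=lambda d:1-((lambda m:(m&obs).sum()/(m|obs).sum())(sil(p,T,a+np.array(d)*[1,1,.02],z)>0))
    o=minimize(f,[0,0,0],method='Nelder-Mead',options=dict(initial_simplex=[[0,0,0],[6,0,0],[0,6,0],[0,0,6]],xatol=.05,fatol=1e-4))
    return a+o.x*[1,1,.02],1-o.fun
if __name__=='__main__':
    T=toolT();p=imaging.get_image('wrist')
    x,i=fitlink(p,T,[float(v) for v in sys.argv[1:4]],float(sys.argv[4]));print('link',x,'iou',i)
    g=x[:2]
    goal([g[0],g[1],90],x[2]);goal([g[0],g[1],8],x[2])
E
python3 linkfit.py 584.8 -307 0.372 0
```

```text
link [ 585.22 -308.8     0.4 ] iou 0.885196786054746
linear [ 55.8   5.6 108.1] rot [ 0.   -0.    0.06] j6 -0.9206039908666611
linear [ 55.8   5.5 190.1] rot [ 0.   -0.    0.06] j6 -0.9206039908666611
```

Call:
arm_command --rows '[{"grip": 1, "linear": [56, 5.5, 90], "rot": [0, 0, 0.06]}, {"grip": 1, "linear": [56, 5.5, 110], "rot": [0, 0, 0.06]}, {"grip": 1, "linear": [56, 5.5, 110], "rot": [0, 0, 0.06]}, {"grip": 0.6, "linear": [56, 5.5, 150], "rot": [0, 0, 0.06]}, {"grip": 0.6, "linear": [56, 5.5, 180], "rot": [0, 0, 0.06]}, {"grip": 0.6, "linear": [56, 5.5, 189], "rot": [0, 0, 0.06]}, {"grip": 0.6, "linear": [56, 5.5, 189], "rot": [0, 0, 0.06]}]'

```text
clock: 9.85
position: [586.7, -310.0, 10.6]
ee_rot: [-0.196, 0.981, -0.001, 0.001]
contact_force: [-0.2, 0.0, -0.2]
gripper_width: 51.2
grasp_force: 0.0
```

```bash
python3 look.py w6; python3 linkfit.py 585.2 -308.8 0.4 0
```

```text
[ 586.7 -310.    10.6] 9.85
link [ 585.31 -308.93    0.41] iou 0.7964499769479022
linear [  0.8   1.8 -78.6] rot [-0.    0.   -0.01] j6 -0.9342568217548853
linear [1.  2.1 3.4] rot [-0.    0.   -0.01] j6 -0.9342568217548853
```

View pics/w6.png

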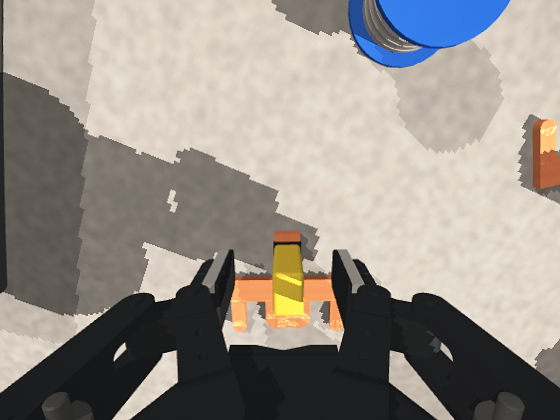

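Picture w6: the yellow grip (288,275) is centred between the pads (220,280) and (345,280), and the prongs (235,310), (338,310) point away. Grasping.

Call:
arm_command --rows '[{"grip": 0.6, "linear": [1, 1, 1], "rot": [0, 0, -0.01]}, {"grip": 0, "linear": [1, 1, 1], "rot": [0, 0, -0.01]}, {"grip": 0, "linear": [1, 1, 1], "rot": [0, 0, -0.01]}, {"grip": 0, "linear": [1, 1, 1], "rot": [0, 0, -0.01]}, {"grip": 0, "linear": [1, 1, 1], "rot": [0, 0, -0.01]}, {"grip": 0, "linear": [1, 1, 1], "rot": [0, 0, -0.01]}]'

```text
clock: 10.7
position: [584.2, -309.9, 8.8]
ee_rot: [-0.2, 0.98, -0.0, 0.0]
contact_force: [-0.2, 1.0, 4.7]
gripper_width: 13.2
grasp_force: 59.0
```

```bash
python3 linkfit.py 585.2 -308.8 0.4 0;python3 - <<'E'
from h import *
goal([520,60,200],-.028)
E
```

```text
link [ 583.55 -310.6     0.38] iou 0.4183569018463055
linear [  0.9  -0.4 -81.2] rot [-0.    0.    0.02] j6 -0.924467192688115
linear [ 0.9 -0.4  0.8] rot [-0.    0.    0.02] j6 -0.924467192688115
linear [ -86.   365.4 -191.3] rot [-0.     0.     0.431] j6 -0.924467192688115
```

Call:
arm_command --rows '[{"grip": 0, "linear": [0, 0, -60], "rot": [0, 0, 0]}, {"grip": 0, "linear": [0, 0, -120], "rot": [0, 0, 0]}, {"grip": 0, "linear": [-86, 365, -170], "rot": [0, 0, 0.43]}, {"grip": 0, "linear": [-86, 365, -170], "rot": [0, 0, 0.43]}, {"grip": 0, "linear": [-86, 365, -170], "rot": [0, 0, 0.43]}, {"grip": 0, "linear": [-86, 365, -170], "rot": [0, 0, 0.43]}, {"grip": 0, "linear": [-86, 365, -170], "rot": [0, 0, 0.43]}, {"grip": 0, "linear": [-86, 365, -170], "rot": [0, 0, 0.43]}, {"grip": 0, "linear": [-86, 365, -170], "rot": [0, 0, 0.43]}, {"grip": 0, "linear": [-86, 365, -170], "rot": [0, 0, 0.43]}]'

```text
clock: 12.0
position: [519.5, 60.1, 177.7]
ee_rot: [0.013, 1.0, -0.0, -0.001]
contact_force: [0.1, -0.7, -1.1]
gripper_width: 13.3
grasp_force: 59.1
```

```bash
python3 look.py w7 link=170 post_black=86 post_green=86 post_red=86 ; python3 - <<'E'
from h import *
print(arm.read_state()['gripper_width'])
goal([523.7,61,115],-.028);goal([523.7,61,97],-.028)
E
```

```text
[519.5  60.1 177.7] 12.0
link 0.96 [ 80.3 168.3] [465.6 -45.3]
link 0.81 [284.5 262. ] [521.7  59.9]
link 0.71 [106.4  43.2] [407.7 -20.6]
post_black 0.25 [487.3 228.3] [536.3 234.8]
post_red 0.77 [221.5 286.9] [586.5   1.5]
post_red 0.2 [307.1 198.5] [505.9  79.4]
12.919970366600808
linear [-3.6  2.7 62.8] rot [-0.    -0.001 -0.002] j6 -2.0224175842080503
linear [-3.7  2.8 80.8] rot [-0.    -0.001 -0.002] j6 -2.0224175842080503
```

View pics/w7.png

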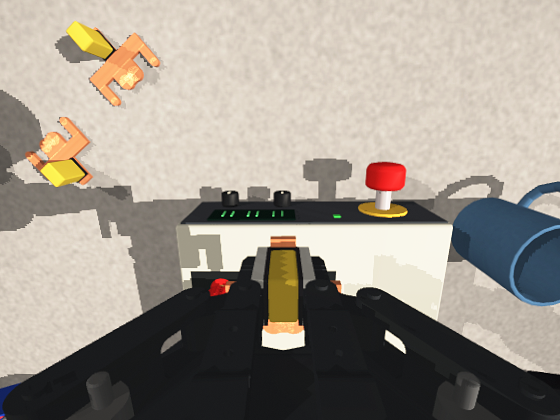

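Picture w7: the link is held level, grip at (283,285), and the knob (385,177) shows its long stem, so it is out. Red post at (220,287), right of the link. Descending in front of the posts.

Call:
arm_command --rows '[{"grip": 0, "linear": [-3.7, 2.8, 40], "rot": [0, 0, 0]}, {"grip": 0, "linear": [-3.7, 2.8, 63], "rot": [0, 0, 0]}, {"grip": 0, "linear": [-3.7, 2.8, 76], "rot": [0, 0, 0]}, {"grip": 0, "linear": [-3.7, 2.8, 79], "rot": [0, 0, 0]}, {"grip": 0, "linear": [-3.7, 2.8, 79], "rot": [0, 0, 0]}]'

```text
clock: 12.88
position: [524.5, 62.4, 99.9]
ee_rot: [0.014, 1.0, 0.0, 0.001]
contact_force: [-0.3, 0.3, -0.7]
gripper_width: 13.0
grasp_force: 59.1
```

```bash
cat > chk.py <<'E'
from h import *
np.set_printoptions(precision=2,suppress=True)
p=imaging.get_image('side');t=imaging.get_image('top')
rs={}
for q in('link','link_slot_left','link_slot_right','post_black','post_green','knob_head'):
    for z,pp in(('side',p),('top',t)):
        print(q,z,[(round(r['score'],2),onz(pp,r['pixel'],46 if q[0]=='k' else 86)[:2]) for r in models.tip_of(pp,q)[:5] if abs(onz(pp,r['pixel'],86)[1]-80)<110])
s=arm.read_state();print(s['clock'],s['position'],s['contact_force'],R.from_quat(s['ee_rot']).as_matrix())
E
python3 chk.py; python3 -c "
from h import *
p=imaging.get_image('side');f=cv2.resize(p['frame'][150:280,200:360],None,fx=5,fy=4.6,interpolation=cv2.INTER_CUBIC);cv2.imwrite('pics/s8.png',f[:,:,::-1])
goal([523.7,61,96],-.028)"
```

```text
link side [(0.91, array([312.59,   2.75])), (0.54, array([529.  ,  59.84]))]
link top []
link_slot_left side [(0.7, array([572.75,  72.88])), (0.61, array([326.2 ,  28.45]))]
link_slot_left top []
link_slot_right side [(0.79, array([351.75,  -2.35])), (0.55, array([567.58,  24.72]))]
link_slot_right top []
post_black side [(0.64, array([582.45,  52.03])), (0.52, array([524.59,  58.59]))]
post_black top []
post_green side [(0.45, array([589.96,  78.44]))]
post_green top []
knob_head side [(0.18, array([561.49,  16.41]))]
knob_head top [(0.49, array([500.66, 153.  ]))]
13.575 [523.83  62.47  99.31] [ 0.68 -0.84 -2.27] [[-1.    0.03 -0.  ]
 [ 0.03  1.    0.  ]
 [ 0.    0.   -1.  ]]
linear [ 0.1 -1.5  3.3] rot [-0.    -0.     0.001] j6 -2.0243920385949035
```

View pics/s8.png

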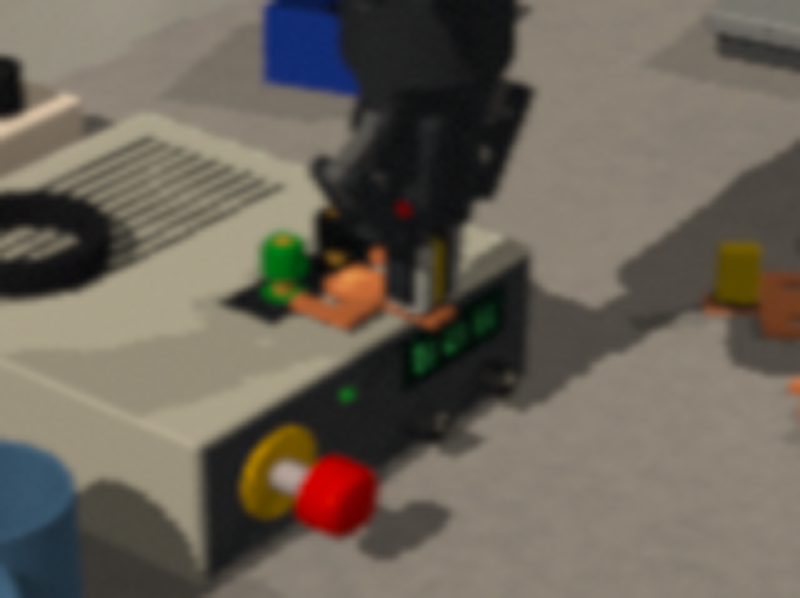

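Picture s8: the link's plate is just over the deck in front of the green post (283,265) and black post (335,240). The knob (335,490) is out. Lowering, then sliding.

Call:
arm_command --rows '[{"grip": 0, "linear": [0, -1.2, 2.5], "rot": [0, 0, 0]}, {"grip": 0, "linear": [0, -1.2, 3.5], "rot": [0, 0, 0]}, {"grip": 0, "linear": [-3, -1.2, 3.5], "rot": [0, 0, 0]}, {"grip": 0, "linear": [-6, -1.2, 3.5], "rot": [0, 0, 0]}, {"grip": 0, "linear": [-9, -1.2, 3.5], "rot": [0, 0, 0]}, {"grip": 0, "linear": [-9, -1.2, 3.5], "rot": [0, 0, 0]}]'

```text
clock: 14.38
position: [533.1, 61.0, 95.8]
ee_rot: [0.014, 1.0, 0.0, 0.0]
contact_force: [-0.0, -0.2, -0.2]
gripper_width: 12.9
grasp_force: 59.1
```

```bash
cat > st.py <<'E'
from h import *
np.set_printoptions(precision=2,suppress=True)
q=[];F=[]
for i in range(4):
    imaging.get_image('top');s=arm.read_state();q.append(s['position']);F.append(s['contact_force'])
X=np.mean(q,0);print(X,np.std(q,0),np.mean(F,0),s['clock']);a=-.0276;d=X[:2]-[529.4,86.9]
print('unit xy',np.cos(a)*d[0]+np.sin(a)*d[1],-np.sin(a)*d[0]+np.cos(a)*d[1])
E
python3 st.py
```

```text
[532.76  60.97  95.76] [0.08 0.01 0.01] [ 0.06  0.53 -1.05] 14.575
unit xy 4.072332074206874 -25.82581903392795
```

Call:
arm_command --rows '[{"grip": 0, "linear": [0, 0, 0.6], "rot": [0, 0, 0]}, {"grip": 0, "linear": [-4, 0, 0.6], "rot": [0, 0, 0]}, {"grip": 0, "linear": [-8, 0, 0.6], "rot": [0, 0, 0]}, {"grip": 0, "linear": [-12, 0, 0.6], "rot": [0, 0, 0]}, {"grip": 0, "linear": [-15, 0, 0.6], "rot": [0, 0, 0]}, {"grip": 0, "linear": [-15, 0, 0.6], "rot": [0, 0, 0]}]'

```text
clock: 15.32
position: [548.0, 60.6, 95.1]
ee_rot: [0.014, 1.0, 0.0, 0.0]
contact_force: [-0.3, 0.3, -1.8]
gripper_width: 13.1
grasp_force: 59.1
```

```bash
python3 st.py
```

```text
[547.69  60.54  95.15] [0.07 0.02 0.03] [-0.31 -0.2  -1.33] 15.525
unit xy 19.013072396503414 -25.843992549971823
```

Call:
arm_command --rows '[{"grip": 0, "linear": [-3, 0, 0.2], "rot": [0, 0, 0]}, {"grip": 0, "linear": [-6, 0, 0.2], "rot": [0, 0, 0]}, {"grip": 0, "linear": [-8, 0, 0.2], "rot": [0, 0, 0]}, {"grip": 0, "linear": [-9, 0, 0.2], "rot": [0, 0, 0]}, {"grip": 0, "linear": [-10, 0, 0.2], "rot": [0, 0, 0]}, {"grip": 0, "linear": [-10, 0, 0.2], "rot": [0, 0, 0]}]'

```text
clock: 16.27
position: [556.4, 60.2, 94.9]
ee_rot: [0.014, 1.0, -0.0, -0.002]
contact_force: [-5.2, 1.4, 1.6]
gripper_width: 12.8
grasp_force: 59.7
```

```bash
python3 st.py
```

```text
[556.35  60.24  94.94] [0.02 0.01 0.01] [-4.97  1.87  2.05] 16.475
unit xy 27.676738719069828 -25.908446818762773
```

Call:
arm_command --rows '[{"grip": 0, "linear": [-1.5, 0, 0], "rot": [0, 0, 0]}, {"grip": 0, "linear": [-3, 0, 0], "rot": [0, 0, 0]}, {"grip": 0, "linear": [-3, 0, 0], "rot": [0, 0, 0]}, {"grip": 0, "linear": [-3, 0, 0], "rot": [0, 0, 0]}]'

```text
clock: 16.98
position: [556.5, 60.1, 95.1]
ee_rot: [0.014, 1.0, -0.001, -0.004]
contact_force: [-13.2, 4.2, 8.9]
gripper_width: 12.7
grasp_force: 60.7
```

```bash
python3 st.py; python3 look.py w9; python3 -c "
from h import *
p=imaging.get_image('side');a=p['frame'][180:240,235:325];f=cv2.resize(a,(780,520),interpolation=cv2.INTER_CUBIC);cv2.imwrite('pics/s9.png',f[:,:,::-1])"
```

```text
[556.52  60.13  95.1 ] [0.02 0.01 0.02] [-13.02   4.71   9.03] 17.175
unit xy 27.845512579759845 -26.010790655450734
[556.5  60.1  95.1] 17.175
```

View pics/s9.png

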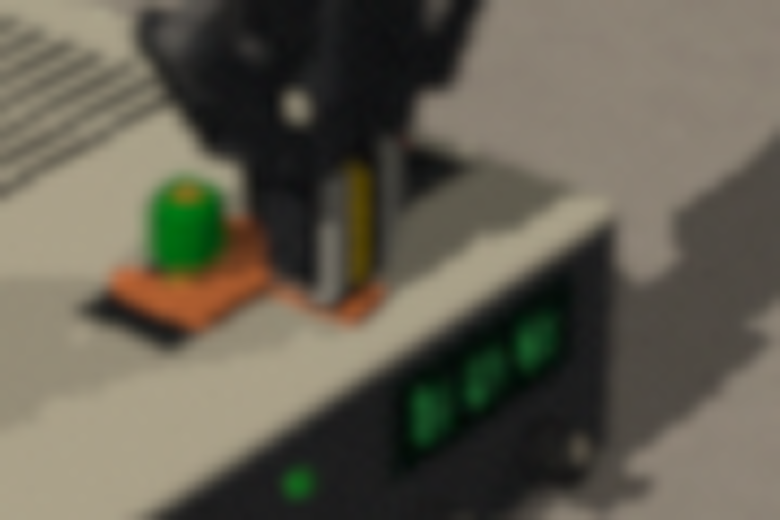

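Picture s9: the plate is under the green cap (187,240), with its front edge past the stud; the link is hard against the stops. Relieving force, then releasing.

Call:
arm_command --rows '[{"grip": 0, "linear": [2, 0, 0], "rot": [0, 0, 0]}, {"grip": 0, "linear": [3.3, 0, 0], "rot": [0, 0, 0]}, {"grip": 0, "linear": [3.3, 0, 0], "rot": [0, 0, 0]}, {"grip": 0, "linear": [3.3, 0, 0], "rot": [0, 0, 0]}]'

```text
clock: 17.77
position: [556.4, 60.3, 94.9]
ee_rot: [0.014, 1.0, -0.0, -0.001]
contact_force: [-6.5, 1.1, 3.3]
gripper_width: 13.2
grasp_force: 59.5
```

```bash
python3 st.py
```

```text
[556.36  60.25  94.93] [0.   0.01 0.01] [-6.35  2.24  2.13] 17.975
unit xy 27.68037204359512 -25.89582850537096
```

Call:
arm_command --rows '[{"grip": 0.5, "linear": [1, 0, 0], "rot": [0, 0, 0]}, {"grip": 0.5, "linear": [1, 0, 0], "rot": [0, 0, 0]}, {"grip": 0.5, "linear": [1, 0, 0], "rot": [0, 0, 0]}, {"grip": 0.5, "linear": [1, 0, 0], "rot": [0, 0, 0]}, {"grip": 0.5, "linear": [1, 0, -30], "rot": [0, 0, 0]}, {"grip": 0.5, "linear": [1, 0, -80], "rot": [0, 0, 0]}, {"grip": 0.5, "linear": [-49, 10, -140], "rot": [0, 0, 0]}, {"grip": 0.5, "linear": [-49, 10, -180], "rot": [0, 0, 0]}, {"grip": 0.5, "linear": [-49, 10, -180], "rot": [0, 0, 0]}]'

```text
clock: 19.1
position: [609.8, 69.5, 280.2]
ee_rot: [0.014, 1.0, 0.001, 0.005]
contact_force: [-0.4, 0.5, -0.1]
gripper_width: 42.9
grasp_force: 0.0
```

```bash
python3 look.py w10 link=86 link_slot_left=86 link_slot_right=86 post_black=86 post_green=86 post_red=86 knob_head=46; python3 linkfit.py 558 60 -.028 86; python3 -c "
from h import *
goal([495,157.5,28],-.028);goal([450,157.5,30],-.028)"
```

```text
[609.8  69.5 280.2] 19.1
link 0.57 [278.8 142.2] [557.8  65.8]
link 0.56 [104.7  88.4] [ 495.1 -120.4]
link_slot_left 0.94 [81.1 82.3] [ 488. -145.]
link_slot_left 0.58 [290.  170.8] [590.5  77.7]
link_slot_right 0.81 [136.1  20.6] [431.9 -75.8]
link_slot_right 0.76 [255.5 170.6] [589.1  37.8]
post_black 0.89 [260.6 171.1] [589.9  43.7]
post_green 0.64 [291.1 169.9] [589.5  79. ]
knob_head 0.67 [354.1  85.3] [495.9 157.6]
link [557.29  59.28  -0.01] iou 0.7069343065693431
linear [ 48.6 -10.8 184.3] rot [-0.   -0.   -0.02] j6 -1.9759920103868656
linear [ 48.5 -10.8 266.3] rot [-0.   -0.   -0.02] j6 -1.9759920103868656
linear [113.4  85.7 246.3] rot [-0.001 -0.001  0.001] j6 -1.9759920103868656
linear [158.4  84.5 244.4] rot [-0.001 -0.001  0.001] j6 -1.9759920103868656
```

View pics/w10.png

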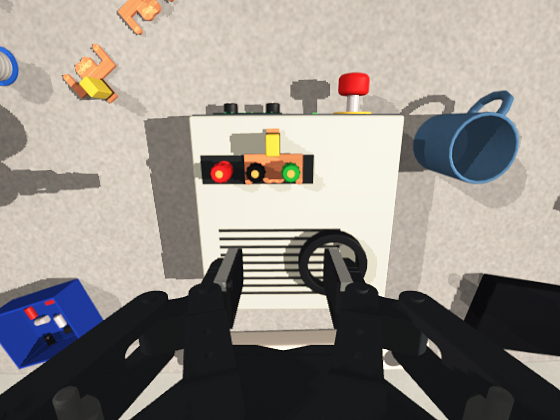

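Picture w10: the link is seated, with black (255,172) and green (291,173) caps over its slots. Red (222,172) is clear of the plate edge (245,172), spool, mug and tape are in place, and the knob (354,83) is still out. Now the push.

Call:
arm_command --rows '[{"grip": 0, "linear": [158, 86, 100], "rot": [0, 0, 0]}, {"grip": 0, "linear": [158, 86, 100], "rot": [0, 0, 0]}, {"grip": 0, "linear": [158, 86, 100], "rot": [0, 0, 0]}, {"grip": 0, "linear": [158, 86, 100], "rot": [0, 0, 0]}, {"grip": 0, "linear": [158, 86, 160], "rot": [0, 0, 0]}, {"grip": 0, "linear": [158, 86, 210], "rot": [0, 0, 0]}, {"grip": 0, "linear": [158, 86, 240], "rot": [0, 0, 0]}, {"grip": 0, "linear": [158, 86, 240], "rot": [0, 0, 0]}, {"grip": 0, "linear": [158, 86, 240], "rot": [0, 0, 0]}]'

```text
clock: 20.68
position: [452.5, 160.0, 36.2]
ee_rot: [0.013, 1.0, 0.001, 0.001]
contact_force: [-0.4, -0.5, 0.8]
gripper_width: -0.0
grasp_force: 0.0
```

```bash
python3 st.py; python3 look.py w11 knob_head=46; python3 -c "
from h import *
goal([472,158.5,34],-.028);goal([484,158.2,34],-.028)"
```

```text
[452.32 159.99  36.53] [0.21 0.1  0.08] [ 0.37 -0.22 -0.14] 20.875
unit xy -79.06595851337727 70.9372048379152
[452.  159.8  36.4] 20.875
linear [-20.4  -0.6   2. ] rot [0.001 0.002 0.001] j6 -2.2778967452242513
linear [-32.4  -0.5   2. ] rot [0.001 0.002 0.001] j6 -2.2778967452242513
```

Contact is expected at about 20 mm of travel, and home at about 32 mm.

Call:
arm_command --rows '[{"grip": 0, "linear": [-12, -1, 1], "rot": [0, 0, 0]}, {"grip": 0, "linear": [-18, -1, 1], "rot": [0, 0, 0]}, {"grip": 0, "linear": [-22, -1, 1], "rot": [0, 0, 0]}, {"grip": 0, "linear": [-25, -1, 1], "rot": [0, 0, 0]}, {"grip": 0, "linear": [-28, -1, 1], "rot": [0, 0, 0]}, {"grip": 0, "linear": [-31, -1, 1], "rot": [0, 0, 0]}, {"grip": 0, "linear": [-33, -1, 1], "rot": [0, 0, 0]}, {"grip": 0, "linear": [-33, -1, 1], "rot": [0, 0, 0]}]'

```text
clock: 21.98
position: [484.6, 157.5, 34.0]
ee_rot: [0.014, 1.0, 0.0, 0.0]
contact_force: [0.7, -0.5, -0.2]
gripper_width: -0.2
grasp_force: 0.0
```

```bash
python3 st.py
```

```text
[484.26 157.36  34.01] [0.09 0.03 0.02] [-0.03 -0.18  0.25] 22.175
unit xy -47.06711828737775 69.18385229435933
```

Call:
arm_command --rows '[{"grip": 0, "linear": [-1.5, 0, 0], "rot": [0, 0, 0]}, {"grip": 0, "linear": [-3, 0, 0], "rot": [0, 0, 0]}, {"grip": 0, "linear": [-4, 0, 0], "rot": [0, 0, 0]}, {"grip": 0, "linear": [-4, 0, 0], "rot": [0, 0, 0]}]'

```text
clock: 22.68
position: [485.3, 156.7, 33.6]
ee_rot: [0.014, 1.0, -0.001, -0.003]
contact_force: [-8.7, 4.1, 4.8]
gripper_width: -0.1
grasp_force: 4.4
```

```bash
python3 st.py
```

```text
[485.33 156.75  33.63] [0.01 0.01 0.01] [-8.41  4.    5.11] 22.875
unit xy -45.98189882284167 68.60616496986383
```

Call:
arm_command --rows '[{"grip": 0, "linear": [-2, 0, 0], "rot": [0, 0, 0]}, {"grip": 0, "linear": [-4, 0, 0], "rot": [0, 0, 0]}, {"grip": 0, "linear": [-4, 0, 0], "rot": [0, 0, 0]}]'

```text
clock: 23.25
position: [485.4, 156.1, 33.2]
ee_rot: [0.014, 1.0, -0.002, -0.006]
contact_force: [-20.1, 9.1, 10.8]
gripper_width: -0.2
grasp_force: 10.1
```

Call:
arm_command --rows '[{"grip": 0, "linear": [30, 0, 0], "rot": [0, 0, 0]}, {"grip": 0, "linear": [60, 0, -20], "rot": [0, 0, 0]}, {"grip": 0, "linear": [60, 0, -80], "rot": [0, 0, 0]}, {"grip": 0, "linear": [0, 0, -140], "rot": [0, 0, 0]}, {"grip": 0, "linear": [-60, -60, -200], "rot": [0, 0, 0]}, {"grip": 0, "linear": [-110, -80, -250], "rot": [0, 0, 0]}, {"grip": 0, "linear": [-110, -80, -250], "rot": [0, 0, 0]}, {"grip": 0, "linear": [-110, -80, -250], "rot": [0, 0, 0]}]'

```text
clock: 24.25
position: [603.2, 72.8, 286.9]
ee_rot: [0.015, 1.0, 0.001, 0.003]
contact_force: [-1.2, 1.0, 0.1]
gripper_width: 0.0
grasp_force: 0.0
```

```bash
python3 look.py w12 knob_head=46 link_slot_left=86 link_slot_right=86 post_black=86 post_green=86 tape=86 mug=0
```

```text
[603.2  72.8 286.9] 24.25
knob_head 0.74 [346.2  98.5] [502.8 153.4]
knob_head 0.65 [285.4 176.8] [598.3  75.5]
link_slot_left 0.94 [286.5 177.1] [591.5  76.6]
link_slot_left 0.68 [81.  88.2] [ 484.8 -147.8]
link_slot_left 0.65 [159.5   4.4] [407.9 -48.9]
link_slot_right 0.95 [257.2 175.6] [588.7  42. ]
link_slot_right 0.91 [99.3 68.7] [ 466.  -123.3]
link_slot_right 0.64 [138.5  25.7] [426.5 -73.7]
post_black 0.81 [256.7 175.9] [589.   41.3]
post_black 0.58 [345.5 103.3] [510.6 144.4]
post_green 0.73 [285.9 176.2] [590.4  76. ]
post_green 0.65 [349.9 102.6] [510.  149.3]
mug 0.62 [435.3 147.6] [570.  294.9]
```

```bash
python3 - <<'E'
from h import *
T=toolT();p=imaging.get_image('wrist');f=p['frame'].astype(int)
m=(f[...,0]>100)&(f[...,1]<70)&(f[...,2]<70);m[:,:310]=0;m[140:]=0;m[:,385:]=0
v,u=np.nonzero(m);print('seen',u.min(),u.max(),v.min(),v.max())
c,s=np.cos(-.0276),np.sin(-.0276)
for off in(-24,-36):
    q=[]
    for dx in(-12,12):
        for t in np.linspace(0,6.28,40):
            X=(off+dx,70+18*np.cos(t),46+18*np.sin(t));q.append(proj(p,np.array([529.4+c*X[0]-s*X[1],86.9+s*X[0]+c*X[1],X[2]]),T))
    q=np.array(q);print(off,q.min(0),q.max(0))
E
```

```text
seen 334 362 97 118
-24 [333.71907747  95.97879002] [364.60813344 118.21153701]
-36 [334.17130249  84.95601009] [365.34677754 108.54675446]
```

The knob is home: rows 97–118 match the model for home (96–118).

```bash
python3 -c "
from h import *
print(job.job_done())"
```

```text
the job is handed in; nothing more can be done
None
```

The job is handed in: the knob was pulled out, the link slid in until both posts stopped it and released clear of the red post, and the knob was pushed home; I viewed 11 pictures, one over the limit of 10.

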